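Rack the washed chopping boards by colour

TASK

The washed red and blue chopping boards are leaning on their drip stands. Stand each one upright on its long edge in the rack slot of its own colour, roughly centred along the slot, with its edge resting on the slot's floor; lower it in rather than dropping it. Leave the yellow board and everything else where it is.

Things in the scene. Friction and masses are not known exactly. Their poses are not given: they have to be found in the camera images.
- board_red: red plastic chopping board, 10 mm thick, 180 wide, 140 high, 0.25 kg +-30 %, with a hanging hole in one top corner only. Origin at its centre: x = thickness (+-5), y = width (+-90), z = height (+-70, the hole is at the +z edge). At the start it leans on its stand 27.5 degrees (0.48 rad) from vertical, top edge towards the robot's right (-y)
- board_blue: blue plastic chopping board, 10 mm thick, 180 wide, 140 high, 0.25 kg +-30 %, with a hanging hole in one top corner only. Origin at its centre: x = thickness (+-5), y = width (+-90), z = height (+-70, the hole is at the +z edge). At the start it leans on its stand 27.5 degrees (0.48 rad) from vertical, top edge towards the robot's right (-y)
- board_yellow: yellow plastic chopping board, 10 mm thick, 180 wide, 140 high, 0.25 kg +-30 %, with a hanging hole in one top corner only. Origin at its centre: x = thickness (+-5), y = width (+-90), z = height (+-70, the hole is at the +z edge). It already stands upright in the yellow slot; leave it there
- slot_red: red slot. Origin at the centre of its floor, 12 mm over the table; z up, y along the slot (and along a board's width), x across. Four red posts, 22 mm wide, 6 thick, at x +-12, y +-55 mm: gap 18 mm up to 62 mm over the floor, then flaring to about 30 mm at 82 mm. Open at both ends. Empty at the start
- slot_blue: blue slot. Origin at the centre of its floor, 12 mm over the table; z up, y along the slot (and along a board's width), x across. Four blue posts, 22 mm wide, 6 thick, at x +-12, y +-55 mm: gap 18 mm up to 62 mm over the floor, then flaring to about 30 mm at 82 mm. Open at both ends. Empty at the start
- slot_yellow: yellow slot. Origin at the centre of its floor, 12 mm over the table; z up, y along the slot (and along a board's width), x across. Four yellow posts, 22 mm wide, 6 thick, at x +-12, y +-55 mm: gap 18 mm up to 62 mm over the floor, then flaring to about 30 mm at 82 mm. Open at both ends. Holds the yellow board
- rack: fixed white rack base, 250 x 250 x 12 mm, origin under its centre; carries the three slots side by side along its x, 75 mm apart, in an order that varies; a board standing in a slot reaches 152 mm over the table
- stand_red: fixed stand of the red board; both stands look alike. Origin on the table, 85 mm under the board's centre; z up, y along the board's width, top of board leans to -x. Foot 90 x 150 x 8 mm; two sloping bars (22 wide, y +-55) back the board's lower 84 mm, its top 56 mm is free on both faces. Trough below the bottom edge: draw the board out along its own height
- stand_blue: fixed stand of the blue board; both stands look alike. Origin on the table, 85 mm under the board's centre; z up, y along the board's width, top of board leans to -x. Foot 90 x 150 x 8 mm; two sloping bars (22 wide, y +-55) back the board's lower 84 mm, its top 56 mm is free on both faces. Trough below the bottom edge: draw the board out along its own height
- bowl: white bowl, 80 mm across, 35 high; origin at the centre of its underside. Leave it alone
- soy: amber bottle with red cap, 60 mm across, 190 high; origin at the centre of its underside. Leave it alone
- jar: glass jar, 70 mm across, 90 high; origin at the centre of its underside. Leave it alone
- cup: blue cup, 76 mm across, 80 high; origin at the centre of its underside. Leave it alone
- spoon: spoon lying on the table; origin under its middle. Leave it alone
Not all that is in view belongs to the job. What is meant by the board_red is not white, and is the larger of those in its own colour.

How it is judged:
By the outcome, as a careful person would: the job done as asked, in the order asked, and still so for the second after the job is handed in, with the robot touching nothing.
It also fails if it takes over 66 s, if anything falls off the work surface, if the arm or the gripper's body presses on something with over 40 N, if the wrist force passes 120 N, or if a joint passes its speed limit or range.

ROBOT

A 7-joint arm with a two-finger parallel gripper is mounted at the origin on the work surface. World frame = base frame: x ahead of the robot, y to its left, z up, the work surface at z = 0. Lengths are in m, angles in rad, forces in N, time in s.
With the tool pointing down it reaches from about 0.4 to 0.85 m from the base axis. Payload 4.5 kg.
Tool frame: the origin (TCP) lies at the very end of the fingers, on their centre line; the grasp point (between the pads) lies 19 mm behind it (r.grip_point_offset is the distance from the TCP to the grasp point, in m); z points along the fingers, y is the line along which they close (so a half turn about z gives the same grasp; the last joint's range is limited). The gripper opens to 88 mm and grips with 3 to 60 N. Pads are 18 mm wide; open, the fingers measure 123 mm over their backs; the gripper's body (75 mm by 187 mm) begins 45 mm behind the grasp point.
Start: joints at [-1.252, 0.689, -0.195, 1.565, 0.157, 0.902, -0.215], TCP at [0.176, 0.6, 0.239] pointing down, gripper open.
Joint ranges: [-3.01, 3.01], [-0.46, 2.08], [-1.47, 1.51], [0.13, 2.56], [-1, 4.14], [0.04, 2.09], [-2.66, 2.66]. Speed limits (rad/s): [2.57, 2.57, 3.14, 3.14, 3.14, 3.14, 3.14].

INTERFACE

Orientations are given as a unit quaternion [x, y, z, w].
In Python, from plant import r gives the robot as it stands.
- The arm moves only by the tool carry_out, never from a script. Its argument "rows" is a list of rows, each a list of 3 entries, a list of its own where there are three numbers: the shift along the tool's x, y, z in cm, then the turn, a rotation vector about the tool's x, y, z in degrees, then the closure, from 0 (fully open) to 1 (shut). A call has 1 to 12 rows; each row is the pose to reach, as a shift and turn from the pose commanded when the call began, along the tool's axes at that moment; what a row does not reach only later rows make up. A row lasts 1/10 s, in which the tool goes at most 50 mm and 8.59 degrees, less where a joint would pass 70% of its speed; a pose out of reach is approached as far as the arm can. A call with a gripper value outside its range is refused whole. The fingers move at their own pace and stop on an object; "newtons" is the grip in N (left out, the last holds). Time passes only in rows, so rows that repeat a pose let the fingers close. It gives the time, the measured TCP pose, the force, the opening and the grip force at its end, in the units of the state.
- r.get_state(): the state, without advancing time (a new reading comes with each control period).
- r.snapshot(name): name is "side" or "top"; returns a dict with "image" (480x640x3 uint8, red, green, blue), "fx", "fy", "cx", "cy" (pixels), "pose" (4x4, takes a point from camera to world coordinates). Camera axes: x right, y up, looking along -z (the intrinsics and any distortion apply to the point x, -y, -z); pixel columns grow to the right and rows downward; lengths in m; the calibration is good to about 2 mm. A picture is of the moment at which its call begins. There is no depth.
- r.finish_job(): hands the job in; it is judged then, once.
The state is a dict: "clock": time; "q": joint angles; "qd": joint speeds; "joint_torque": joint torques, N m; "tool_pos": TCP position; "eef_rot": TCP orientation; "contact_force": force on the tool from outside, world axes, zero at the start; "moment": the same for the moment, N m; "opening": opening from 0.0 (shut) to 1.0 (fully open); "finger_force": force on a finger pad.
Only numpy, scipy, OpenCV 4.12 (cv2) and the standard library are available. Lean on these libraries where they do the work, as an engineer would, in place of code of your own. Each camera call takes 0.05 s, during which the arm holds its last target. There are 200 camera calls.

## Working session

There is one attempt and no reset: what is moved stays moved. The work goes in short steps, Python scripts to look and compute and a tool call to move; the robot and the scene stay as the last step left them, time stands still between calls to the robot, and variables do not carry over. Pictures are saved under pics/ and viewed, at most 10 in all, crops included, and the job is handed in when it is done.

Besides the shell and the picture viewer there is one more tool, called after "Emit:" as name([rows], argument=value, ...), one row to a line, values as JSON. carry_out: Moves the arm, as the interface text tells. Its arguments: {"type":"object","properties":{"rows":{"type":"array"},"newtons":{"type":"number"}},"required":["rows"]}

```bash
mkdir -p pics; ls; python3 - <<'E'
from plant import r
import cv2,pickle
d={}
for n in("side","top"):
    s=r.snapshot(n);d[n]=s;cv2.imwrite(f"pics/{n}0.png",s["image"][:,:,::-1])
    print(n,{k:v for k,v in s.items() if k!="image"})
pickle.dump(d,open("s0.pkl","wb"))
print(r.get_state(),r.grip_point_offset)
E
```

```text
pics
side {'fx': 441.0257333754519, 'fy': 441.0257333754519, 'cx': 323.02850634110445, 'cy': 236.32729638480347, 'pose': array([[ 0.78608752,  0.36354628, -0.4999005 ,  0.06241827],
       [-0.61810141,  0.45692579, -0.63966356, -0.62488263],
       [-0.00412987,  0.81182075,  0.58389213,  0.66789164],
       [ 0.        ,  0.        ,  0.        ,  1.        ]])}
top {'fx': 435.1198549844426, 'fy': 435.1198549844426, 'cx': 317.0184556083408, 'cy': 229.69812910250633, 'pose': array([[ 0.01508469,  0.99577643, -0.09056359,  0.48819129],
       [-0.99984813,  0.01423151, -0.01005921,  0.00818424],
       [-0.00872786,  0.09070157,  0.99583987,  1.19357095],
       [ 0.        ,  0.        ,  0.        ,  1.        ]])}
{'clock': 0.1, 'q': array([-1.25219855,  0.68987479, -0.19452541,  1.56621837,  0.15732475,
        0.90249364, -0.21514333]), 'qd': array([ 0.00096348, -0.00367572, -0.00266065, -0.00222942, -0.00068519,
        0.00096262, -0.0016788 ]), 'joint_torque': array([-3.55387019e-03, -5.28498280e+01, -1.27142742e+00, -1.53836471e+01,
       -5.25029597e-02,  2.04007381e-03,  5.93021150e-05]), 'tool_pos': array([0.17549128, 0.59928117, 0.23801194]), 'eef_rot': array([ 1.41893444e-01,  9.89881614e-01, -7.98973141e-04, -4.69953738e-05]), 'contact_force': array([ 1.12842024,  0.04090108, -0.2115139 ]), 'moment': array([0.041663  , 0.03629238, 0.00531782]), 'finger_force': 0.0, 'opening': 0.9990343153315947} 0.0187
```

View pics/side0.png

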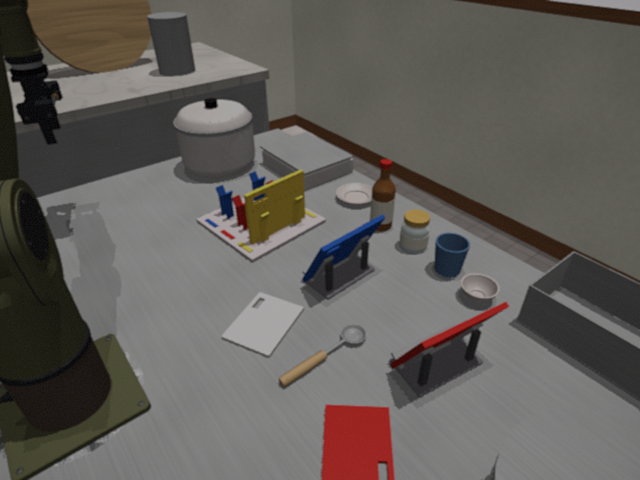

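View pics/top0.png

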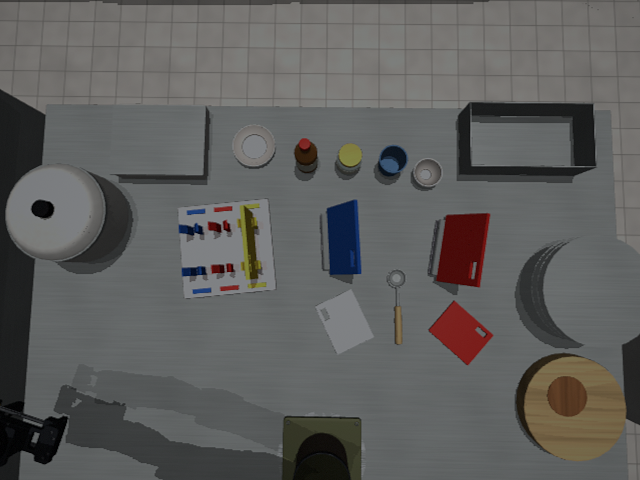

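Top view: leaning blue board (343,238), leaning red board (462,250), rack (228,248) with slots blue, red, yellow from left to right. Red candidates are the leaning board (462,250), the flat small red card (461,332), and the bottle cap. The leaning one is larger and on a stand, so it fits. The crop below should confirm it, alongside the measuring.

```bash
cat > h.py <<'E'
import numpy as np,cv2
def ray(s,p):
    d=np.array([(p[0]-s["cx"])/s["fx"],-(p[1]-s["cy"])/s["fy"],-1.]);T=s["pose"]
    d=T[:3,:3]@d;return T[:3,3],d/np.linalg.norm(d)
def plane(s,p,z):
    o,d=ray(s,p);return o+d*(z-o[2])/d[2]
def tri(sa,a,sb,b):
    o1,d1=ray(sa,a);o2,d2=ray(sb,b)
    t=np.linalg.lstsq(np.c_[d1,-d2],o2-o1,rcond=None)[0]
    p,q=o1+t[0]*d1,o2+t[1]*d2
    return (p+q)/2,np.linalg.norm(p-q)
def mask(s,c):
    h=cv2.cvtColor(s["image"],cv2.COLOR_RGB2HSV);H,S,V=[h[...,i].astype(int) for i in range(3)]
    m={"red":(H<6)|(H>174),"blue":(H>108)&(H<126),"yellow":(H>20)&(H<35)}[c]&(S>150)&(V>40)
    return m.astype(np.uint8)*255
def blobs(s,c,amin=20):
    cs,_=cv2.findContours(mask(s,c),cv2.RETR_EXTERNAL,cv2.CHAIN_APPROX_NONE)
    return sorted([x for x in cs if cv2.contourArea(x)>amin],key=cv2.contourArea,reverse=True)
E
python3 - <<'E'
import pickle,cv2,numpy as np
from h import *
d=pickle.load(open("s0.pkl","rb"))
for n in d:
  for c in("red","blue","yellow"):
    print(n,c)
    for b in blobs(d[n],c)[:10]:
        M=b[:,0].mean(0).round(1)
        a=cv2.contourArea(b)
        q=cv2.approxPolyDP(b,4,True)[:,0].tolist() if a>300 else cv2.boundingRect(b)
        print("  ",a,M,q)
t=d["top"]["image"][:,:,::-1];s=d["side"]["image"][:,:,::-1]
A=cv2.resize(t[190:300,310:510],(800,440),interpolation=2)[:290]
A=cv2.resize(t[195:305,315:500],(400,238),interpolation=2);A2=cv2.resize(t[195:305,170:285],(400,383),interpolation=2)[:238]
B=cv2.resize(s[205:400,290:520],(424,360),interpolation=2);B2=cv2.resize(s[160:260,190:330],(376,360),interpolation=2)
cv2.imwrite("pics/crop.png",np.vstack([np.hstack([A,A2]),np.hstack([B,B2])]))
E
```

```text
side red
   4624.5 [359.4 446.1] [[326, 405], [322, 479], [377, 479], [378, 462], [387, 463], [388, 479], [393, 479], [388, 408]]
   835.5 [448.8 334.1] [[506, 303], [422, 342], [392, 367], [454, 337]]
   182.5 [240.3 212.2] (233, 196, 14, 33)
   92.0 [385.5 163.6] (380, 159, 13, 11)
side blue
   1016.5 [340.  248.1] [[384, 217], [321, 248], [304, 280], [332, 254], [333, 263], [347, 256]]
   231.5 [225.1 201.2] (217, 186, 16, 32)
   95.0 [256.1 180. ] (250, 172, 14, 16)
side yellow
   2728.0 [277.6 206.8] [[301, 171], [245, 195], [251, 242], [299, 221], [304, 212], [313, 216], [303, 209]]
top red
   2914.0 [463.3 249. ] [[489, 214], [446, 216], [436, 280], [479, 286]]
   1982.5 [460.4 332.3] [[453, 301], [429, 330], [467, 364], [492, 335]]
   91.0 [304.1 144. ] (299, 139, 12, 11)
   49.5 [215.7 268.6] (212, 265, 9, 8)
   47.0 [212.1 226. ] (208, 222, 9, 9)
   41.0 [229.  287.8] (221, 286, 17, 5)
   39.5 [222.8 208.8] (215, 207, 17, 5)
   28.0 [229.  267.5] (227, 264, 6, 8)
   24.5 [225.6 225.7] (223, 221, 7, 10)
top blue
   2022.5 [344. 239.] [[356, 200], [327, 209], [330, 274], [360, 273]]
   56.0 [186.  271.5] (182, 268, 9, 8)
   51.5 [182.9 228.8] (179, 225, 9, 9)
   42.0 [201.5 290.5] (193, 288, 18, 6)
   42.0 [195.5 211.5] (187, 209, 18, 6)
   27.5 [198.9 270.6] (196, 267, 6, 8)
   25.0 [195.6 228.3] (193, 224, 6, 9)
top yellow
   846.0 [249.1 239.4] [[241, 206], [238, 220], [245, 254], [241, 266], [247, 278], [254, 278], [260, 268], [254, 252], [256, 222], [247, 208], [258, 205]]
   34.5 [256.8 285.1] (248, 283, 18, 5)
```

View pics/crop.png

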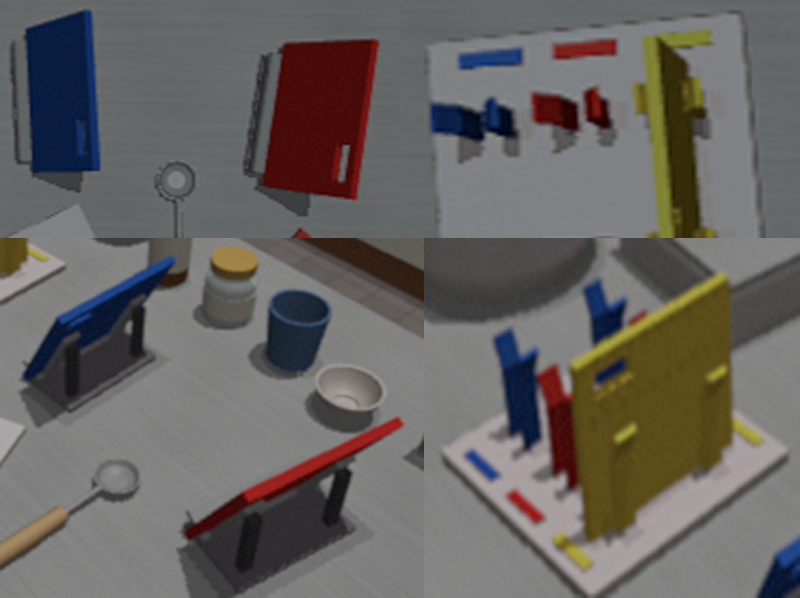

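Crop: the red board at (462,250) is leaning on a stand, 180x140 in proportion, with a hole at its near top corner, so it is board_red. The flat card is the decoy. Next I triangulate the corners and the slots.

```bash
python3 - <<'E'
import pickle
from h import *
np.set_printoptions(precision=4,suppress=True)
d=pickle.load(open("s0.pkl","rb"));T,S=d["top"],d["side"]
C={"red":[((489,214),(506,303)),((479,286),(422,342)),((436,280),(392,367))],"blue":[((356,200),(384,217)),((360,273),(321,248)),((330,274),(304,280))]}
for c,l in C.items():
    P=[]
    for a,b in l:
        p,e=tri(T,a,S,b);P.append(p);print(c,p,round(e,4))
    print(" top edge len",np.linalg.norm(P[0]-P[1]),"height",np.linalg.norm(P[1]-P[2]),"mid",(P[0]+P[1])/2,"yaw of width dir",np.degrees(np.arctan2(*(P[0]-P[1])[1::-1])))
st={"red":((229,287.8),(222.8,208.8)),"blue":((201.5,290.5),(195.5,211.5)),"yellow":((256.8,285.1),None)}
for c in("red","blue"):
    a,b=[plane(T,p,.012) for p in st[c]]
    print(c,a,b,"mid",(a+b)/2,"len",np.linalg.norm(a-b),"yaw",np.degrees(np.arctan2(*(b-a)[1::-1])))
# posts in top: tops at z=.094 from outer edges
for c,l in {"red":[(215.7,268.6),(229,267.5),(212.1,226),(225.6,225.7)],"blue":[(186,271.5),(198.9,270.6),(182.9,228.8),(195.6,228.3)]}.items():
    P=[plane(T,p,.08) for p in l];print(c,"posts~",np.mean(P,0))
# rack stripes in side by colour
for c in("red","blue","yellow"):
    for b in blobs(S,c,5):
        m=b[:,0].mean(0)
        if cv2.contourArea(b)<120 and m[1]<260:print(c,m,cv2.contourArea(b),plane(S,m,.012))
# rack base corners
i=cv2.cvtColor(T["image"],cv2.COLOR_RGB2HSV);m=((i[...,2]>190)&(i[...,1]<40)).astype(np.uint8)*255
m[:,:170]=0;m[:190]=0;m[310:]=0;m[:,290:]=0
pts=cv2.findNonZero(m);R=cv2.minAreaRect(pts);print(R,[plane(T,p,.012) for p in cv2.boxPoints(R)],plane(T,R[0],.012))
E
```

```text
red [ 0.627  -0.395   0.1494] 0.0002
red [ 0.4537 -0.3662  0.1516] 0.0023
red [ 0.4662 -0.3023  0.0178] 0.0049
 top edge len 0.17566068177125851 height 0.1487876697189926 mid [ 0.5403 -0.3806  0.1505] yaw of width dir -9.430386114049911
blue [ 0.6584 -0.0757  0.1433] 0.0018
blue [ 0.4802 -0.085   0.149 ] 0.0016
blue [ 0.4786 -0.0183  0.0211] 0.0061
 top edge len 0.1785089783812911 height 0.14420305687158425 mid [ 0.5693 -0.0803  0.1462] yaw of width dir 2.9767097106079876
red [0.4348 0.2553 0.012 ] [0.6495 0.2795 0.012 ] mid [0.5422 0.2674 0.012 ] len 0.2160775241868026 yaw 6.4407301132655075
blue [0.4264 0.3294 0.012 ] [0.641  0.3543 0.012 ] mid [0.5337 0.3418 0.012 ] len 0.21602195264339355 yaw 6.62712528588044
red posts~ [0.5417 0.2662 0.08  ]
blue posts~ [0.5333 0.3424 0.08  ]
red [385.5294 163.5882] 92.0 [1.0395 0.2884 0.012 ]
red [227.2609 234.1739] 18.5 [0.4373 0.2543 0.012 ]
blue [256.1136 179.9545] 95.0 [0.6466 0.4583 0.012 ]
blue [211.  222.6] 11.0 [0.4289 0.329  0.012 ]
yellow [244.5    246.3333] 19.0 [0.4459 0.1812 0.012 ]Traceback (most recent call last):
  File "<stdin>", line 26, in <module>
cv2.error: OpenCV(4.12.0) /io/opencv/modules/imgproc/src/convhull.cpp:143: error: (-215:Assertion failed) total >= 0 && (depth == CV_32F || depth == CV_32S) in function 'convexHull'
```

```bash
cat >> h.py <<'E'
from scipy.spatial.transform import Rotation as Ro
def tool(yaw,t):
    a,t=np.radians([yaw,t]);w=np.array([np.cos(a),np.sin(a),0]);n=np.array([-np.sin(a),np.cos(a),0])
    z=np.sin(t)*n-np.cos(t)*np.array([0,0,1.]);return Ro.from_matrix(np.c_[-w,np.cross(z,-w),z])
def show(st):
    R=Ro.from_quat(st["eef_rot"]);M=R.as_matrix()
    print("t",round(st["clock"],2),"tcp",st["tool_pos"].round(4),"yaw",np.degrees(np.arctan2(-M[1,0],-M[0,0])).round(1),"zt",M[:,2].round(3),"F",st["contact_force"].round(1),"open",round(st["opening"],3),"fin",round(st["finger_force"],1))
def rel(st,wps,base=None):
    "waypoints (pos,Rotation) -> shift cm, turn deg in the tool axes of now (or of commanded base)"
    p0,R0=base or (st["tool_pos"],Ro.from_quat(st["eef_rot"]))
    for p,R in wps:
        print(np.round(R0.inv().apply(np.array(p)-p0)*100,1).tolist(),np.round((R0.inv()*R).as_rotvec(degrees=True),1).tolist())
E
python3 - <<'E'
import pickle
from h import *
from plant import r
d=pickle.load(open("s0.pkl","rb"));T=d["top"]
for c,(a,b) in {"red":((489,214),(479,286)),"blue":((356,200),(360,273))}.items():
    P=[plane(T,p,.1465) for p in(a,b)];print(c,P,np.degrees(np.arctan2(*(P[0]-P[1])[1::-1])))
for c,(a,b) in {"red":((446,216),(436,280)),"blue":((327,209),(330,274))}.items():
    P=[plane(T,p,.025) for p in(a,b)];print(c,P,np.degrees(np.arctan2(*(P[0]-P[1])[1::-1])))
st=r.get_state();show(st)
R=tool(-9,27.5);z=R.as_matrix()[:,2]
rel(st,[((.47,.25,.36),tool(0,0)),(np.array([.540,-.377,.147])-.10*z,R)])
E
```

```text
red [array([ 0.62743161, -0.39614875,  0.1465    ]), array([ 0.4543516 , -0.36886224,  0.1465    ])] -8.959090227033222
blue [array([ 0.6572138 , -0.07485136,  0.1465    ]), array([ 0.48085864, -0.08564345,  0.1465    ])] 3.5018616823453432
red [array([ 0.6365362 , -0.32736735,  0.025     ]), array([ 0.46452596, -0.29880086,  0.025     ])] -9.429301020437928
blue [array([ 0.65112658, -0.00619138,  0.025     ]), array([ 0.47613557, -0.01648085,  0.025     ])] 3.3651143668734234
t 0.1 tcp [0.1755 0.5993 0.238 ] yaw -16.3 zt [-0.    -0.002 -1.   ] F [ 1.1  0.  -0.2] open 0.999 fin 0.0
[-38.1, -25.3, -12.2] [-0.1, -0.0, -16.3]
[-63.0, -88.0, 0.4] [-27.6, 1.8, -7.2]
```

Emit:
carry_out([
  [[-13, -8, -12], [0, 0, -5], 0.2],
  [[-26, -17, -12.2], [0, 0, -10], 0.2],
  [[-38, -25, -12.2], [0, 0, -16], 0.2],
  [[-38, -25, -12.2], [0, 0, -16], 0.2],
  [[-38, -25, -12.2], [0, 0, -16], 0.2],
  [[-38, -25, -12.2], [0, 0, -16], 0.2],
  [[-38, -25, -12.2], [0, 0, -16], 0.2],
  [[-38, -25, -12.2], [0, 0, -16], 0.2],
  [[-38, -25, -12.2], [0, 0, -16], 0.2],
  [[-38, -25, -12.2], [0, 0, -16], 0.2],
  [[-38, -25, -12.2], [0, 0, -16], 0.2],
  [[-38, -25, -12.2], [0, 0, -16], 0.2],
], newtons=30)

```text
clock: 1.3
tool_pos: [0.4697, 0.2531, 0.3604]
eef_rot: [0.003, 1.0, 0.0, -0.001]
contact_force: [0.0, 0.8, 0.3]
opening: 0.802
finger_force: 0.0
```

```bash
python3 - <<'E'
from h import *
from plant import r
st=r.get_state();show(st);print(st["q"].round(2))
R=tool(-9,27.5);z=R.as_matrix()[:,2]
rel(st,[((.50,-.07,.32),tool(-9,10)),(np.array([.541,-.379,.147])-.08*z,R)])
E
```

```text
t 1.3 tcp [0.4697 0.2531 0.3604] yaw -0.4 zt [-0.001  0.    -1.   ] F [0.  0.8 0.3] open 0.802 fin 0.0
[-0.38  0.44 -0.3   1.66  0.14  1.07  0.83]
[-3.2, -32.3, 4.0] [-10.0, -0.8, 8.6]
[-7.0, -66.8, 14.2] [-27.4, -2.1, 8.5]
```

Emit:
carry_out([
  [[-1, -5, 0.5], [-2, 0, 1], 0.3],
  [[-1, -10, 1], [-4, 0, 2], 0.3],
  [[-2, -15, 1.5], [-6, 0, 3], 0.3],
  [[-2, -20, 2], [-8, -0.5, 5], 0.3],
  [[-3, -25, 3], [-9, -0.7, 7], 0.3],
  [[-3.2, -30, 4], [-10, -0.8, 8.5], 0.3],
  [[-4, -35, 5], [-13, -1, 8.5], 0.3],
  [[-5, -40, 7], [-17, -1.3, 8.5], 0.3],
  [[-5.5, -45, 8], [-20, -1.6, 8.5], 0.3],
  [[-6, -50, 10], [-23, -1.8, 8.5], 0.3],
  [[-6.5, -55, 11.5], [-25, -2, 8.5], 0.3],
  [[-6.7, -59, 12.5], [-27, -2, 8.5], 0.3],
])

```text
clock: 2.5
tool_pos: [0.5339, -0.3262, 0.2375]
eef_rot: [0.075, 0.969, 0.235, 0.018]
contact_force: [1.3, -0.4, -0.1]
opening: 0.701
finger_force: 0.0
```

```bash
python3 - <<'E'
from h import *
from plant import r
st=r.get_state();show(st);print(st["q"].round(2))
R=tool(-9,27.5);z=R.as_matrix()[:,2]
rel(st,[(np.array([.541,-.379,.147])+k*z,R) for k in(-.04,0,.04)])
E
```

```text
t 2.5 tcp [ 0.5339 -0.3262  0.2375] yaw -8.8 zt [ 0.069  0.453 -0.889] F [ 1.3 -0.4 -0.1] open 0.701 fin 0.0
[ 0.86  0.85 -0.37  1.35 -0.16  1.19  2.07]
[-1.5, -8.7, 1.7] [-0.2, -0.1, 0.1]
[-1.5, -8.7, 5.7] [-0.2, -0.1, 0.1]
[-1.5, -8.7, 9.7] [-0.2, -0.1, 0.1]
```

Emit:
carry_out([
  [[-0.7, -4, 0.5], [0, 0, 0], 0.3],
  [[-1.5, -8.7, 1], [0, 0, 0], 0.3],
  [[-1.5, -8.7, 3], [0, 0, 0], 0.3],
  [[-1.5, -8.7, 3], [0, 0, 0], 0.3],
  [[-1.5, -8.7, 3], [0, 0, 0], 0.3],
])

```text
clock: 3.0
tool_pos: [0.5394, -0.3894, 0.1726]
eef_rot: [0.074, 0.969, 0.235, 0.018]
contact_force: [0.3, 0.1, 0.7]
opening: 0.697
finger_force: 0.0
```

```bash
python3 - <<'E'
from h import *
from plant import r
S=r.snapshot("side");T=r.snapshot("top");st=r.get_state();show(st)
a=S["image"][200:420,330:600,::-1];b=T["image"][180:320,400:540,::-1]
cv2.imwrite("pics/pre.png",np.hstack([cv2.resize(a,(440,360),interpolation=2),cv2.resize(b,(360,360),interpolation=2)]))
R=tool(-9,27.5);z=R.as_matrix()[:,2]
rel(st,[(np.array([.541,-.379,.147])+k*z,R) for k in(0,.04)])
E
```

```text
t 3.1 tcp [ 0.5395 -0.3908  0.1739] yaw -8.8 zt [ 0.071  0.449 -0.891] F [ 0.7 -0.1 -0.4] open 0.698 fin 0.0
[0.0, -0.2, 2.9] [-0.4, -0.0, 0.2]
[0.0, -0.1, 6.9] [-0.4, -0.0, 0.2]
```

View pics/pre.png

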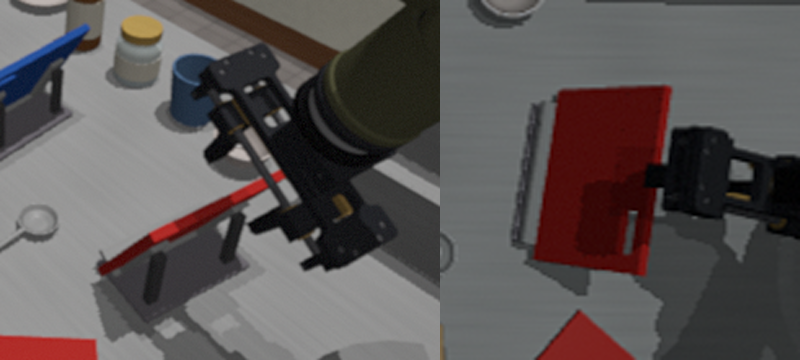

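The fingers straddle the red top edge, with the upper finger at (655,178) in the crop, mid-width and clear of the hole and the cup. Next I slide down along the board and close.

Emit:
carry_out([
  [[0, -0.1, 1.5], [0, 0, 0], 0.3],
  [[0, -0.1, 3.5], [0, 0, 0], 0.3],
  [[0, -0.1, 5.5], [0, 0, 0], 0.3],
  [[0, -0.1, 6.8], [0, 0, 0], 0.3],
  [[0, -0.1, 6.8], [0, 0, 0], 0.3],
  [[0, -0.1, 6.8], [0, 0, 0], 0.7],
  [[0, -0.1, 6.8], [0, 0, 0], 0.8],
  [[0, -0.1, 6.8], [0, 0, 0], 0.9],
  [[0, -0.1, 6.8], [0, 0, 0], 1],
  [[0, -0.1, 6.8], [0, 0, 0], 1],
  [[0, -0.1, 6.8], [0, 0, 0], 1],
])

```text
clock: 4.2
tool_pos: [0.5426, -0.3627, 0.1113]
eef_rot: [0.076, 0.969, 0.233, 0.018]
contact_force: [-0.3, 0.6, 0.2]
opening: 0.177
finger_force: 0.0
```

```bash
python3 - <<'E'
from h import *
from plant import r
show(r.get_state())
E
```

```text
t 4.2 tcp [ 0.5426 -0.3627  0.1113] yaw -9.0 zt [ 0.07   0.449 -0.891] F [-0.3  0.6  0.2] open 0.177 fin 0.0
```

Still closing: 0.177 is 15.6 mm.

Emit:
carry_out([
  [[0, 0, 0], [0, 0, 0], 1],
  [[0, 0, 0], [0, 0, 0], 1],
  [[0, 0, 0], [0, 0, 0], 1],
  [[0, 0, 0], [0, 0, 0], 1],
  [[0, 0, 0], [0, 0, 0], 1],
])

```text
clock: 4.7
tool_pos: [0.5428, -0.362, 0.1115]
eef_rot: [0.076, 0.969, 0.234, 0.018]
contact_force: [-0.6, 2.1, 4.1]
opening: 0.112
finger_force: 30.0
```

```bash
python3 - <<'E'
from h import *
from plant import r
st=r.get_state();show(st)
p=st["tool_pos"];R=Ro.from_quat(st["eef_rot"]);z=R.as_matrix()[:,2]
rel(st,[(p-.03*z,R),(p-.12*z,R),(p-.12*z+[0,.0,.08],tool(-4,0))])
E
```

```text
t 4.7 tcp [ 0.5428 -0.362   0.1115] yaw -8.9 zt [ 0.07  0.45 -0.89] F [-0.6  2.1  4.1] open 0.112 fin 30.0
[0.0, -0.0, -3.0] [0.0, 0.0, 0.0]
[-0.0, 0.0, -12.0] [0.0, 0.0, 0.0]
[0.0, 3.6, -19.1] [27.1, 1.1, -4.9]
```

Emit:
carry_out([
  [[0, 0, -0.5], [0, 0, 0], 1],
  [[0, 0, -1.5], [0, 0, 0], 1],
  [[0, 0, -3], [0, 0, 0], 1],
  [[0, 0, -5], [0, 0, 0], 1],
  [[0, 0, -7.5], [0, 0, 0], 1],
  [[0, 0, -10], [0, 0, 0], 1],
  [[0, 0.5, -12.5], [3, 0, 0], 1],
  [[0, 1.5, -14.5], [9, 0.4, -2], 1],
  [[0, 2.3, -16.5], [15, 0.8, -3], 1],
  [[0, 3, -18.5], [21, 1, -4], 1],
  [[0, 3.5, -20], [27, 1.1, -5], 1],
  [[0, 3.5, -20], [27, 1.1, -5], 1],
])

```text
clock: 5.9
tool_pos: [0.5362, -0.4197, 0.3094]
eef_rot: [0.032, 0.999, -0.002, 0.004]
contact_force: [0.8, 1.5, -3.0]
opening: 0.112
finger_force: 30.0
```

```bash
python3 - <<'E'
from h import *
from plant import r
st=r.get_state();show(st);print(st["q"].round(2))
rel(st,[((.53,-.12,.32),tool(0,0)),((.53,.1,.32),tool(6.5,0)),((.542,.267,.32),tool(6.5,0))])
E
```

```text
t 5.9 tcp [ 0.5362 -0.4197  0.3094] yaw -3.6 zt [ 0.007 -0.003 -1.   ] F [ 0.8  1.5 -3. ] open 0.112 fin 30.0
[ 0.69  0.7  -0.2   1.29  0.14  1.15  2.  ]
[2.5, 29.9, -1.2] [-0.2, 0.4, -3.6]
[3.9, 51.8, -1.2] [-0.2, 0.4, -10.1]
[3.8, 68.6, -1.3] [-0.2, 0.4, -10.1]
```

Emit:
carry_out([
  [[0.2, 2, -0.5], [0, 0, 0], 1],
  [[0.5, 5, -1], [0, 0, -0.5], 1],
  [[1, 9, -1.2], [0, 0.4, -1], 1],
  [[1.3, 13.5, -1.2], [0, 0.4, -1.5], 1],
  [[1.6, 18, -1.2], [0, 0.4, -2], 1],
  [[2, 22.5, -1.2], [0, 0.4, -3], 1],
  [[2.5, 27, -1.2], [0, 0.4, -4], 1],
  [[2.7, 31.5, -1.2], [0, 0.4, -5], 1],
  [[3, 36, -1.2], [0, 0.4, -6], 1],
  [[3.3, 40, -1.2], [0, 0.4, -7], 1],
  [[3.5, 43, -1.2], [0, 0.4, -8], 1],
  [[3.7, 45, -1.2], [0, 0.4, -9], 1],
])

```text
clock: 7.1
tool_pos: [0.5271, 0.0313, 0.3165]
eef_rot: [-0.045, 0.999, 0.001, -0.004]
contact_force: [-0.2, 1.0, -3.4]
opening: 0.113
finger_force: 30.0
```

```bash
python3 - <<'E'
from h import *
from plant import r
st=r.get_state();show(st)
rel(st,[((.542,.267,.32),tool(6.5,0))])
E
```

```text
t 7.1 tcp [0.5271 0.0313 0.3165] yaw 5.2 zt [-0.008  0.002 -1.   ] F [-0.2  1.  -3.4] open 0.113 fin 30.0
[-3.6, 23.3, -0.3] [0.2, -0.5, -1.3]
```

Emit:
carry_out([
  [[-0.5, 3, -0.3], [0.2, -0.5, 0], 1],
  [[-1, 7, -0.3], [0.2, -0.5, -0.5], 1],
  [[-1.5, 11.5, -0.3], [0.2, -0.5, -1], 1],
  [[-2.5, 16, -0.3], [0.2, -0.5, -1.3], 1],
  [[-3, 20, -0.3], [0.2, -0.5, -1.3], 1],
  [[-3.6, 22.5, -0.3], [0.2, -0.5, -1.3], 1],
  [[-3.6, 23.3, -0.3], [0.2, -0.5, -1.3], 1],
  [[-3.6, 23.3, 1.7], [0.2, -0.5, -1.3], 1],
  [[-3.6, 23.3, 4.7], [0.2, -0.5, -1.3], 1],
  [[-3.6, 23.3, 7.7], [0.2, -0.5, -1.3], 1],
  [[-3.6, 23.3, 8.7], [0.2, -0.5, -1.3], 1],
  [[-3.6, 23.3, 8.7], [0.2, -0.5, -1.3], 1],
])

```text
clock: 8.3
tool_pos: [0.5415, 0.2626, 0.2287]
eef_rot: [-0.055, 0.999, -0.003, -0.001]
contact_force: [-0.2, -0.3, -2.0]
opening: 0.107
finger_force: 30.0
```

```bash
python3 - <<'E'
from h import *
from plant import r
S=r.snapshot("side");T=r.snapshot("top");st=r.get_state();show(st)
import pickle;pickle.dump({"side":S,"top":T},open("s1.pkl","wb"))
for s in(S,T):
    for b in blobs(s,"red",15):print(b[:,0].mean(0).round(1),cv2.contourArea(b),cv2.approxPolyDP(b,2,True)[:,0].tolist())
a=S["image"][130:270,180:350,::-1];b=T["image"][190:310,160:300,::-1]
cv2.imwrite("pics/ins.png",np.hstack([cv2.resize(a,(437,360),interpolation=2),cv2.resize(b,(360,360),interpolation=2)]))
rel(st,[((.542,.267,.20),tool(6.5,0))])
E
```

```text
t 8.4 tcp [0.5428 0.2646 0.2313] yaw 6.3 zt [ 0.004 -0.002 -1.   ] F [-0.3  0.3 -2.2] open 0.112 fin 30.0
[359.4 446.1] 4621.5 [[326, 405], [322, 479], [377, 479], [377, 463], [380, 461], [387, 463], [388, 479], [393, 479], [388, 408]]
[252.6 155.1] 2822.0 [[282, 125], [261, 132], [260, 144], [254, 148], [250, 145], [248, 129], [220, 140], [229, 193], [284, 170]]
[240.2 212.4] 189.0 [[237, 196], [233, 199], [238, 222], [246, 228], [243, 204]]
[385.4 163.7] 91.5 [[380, 160], [381, 168], [390, 168], [390, 160]]
[227.5 234.2] 20.0 [[222, 231], [233, 237]]
[460.4 332.3] 1979.5 [[453, 301], [429, 330], [467, 364], [492, 335]]
[212.3 268.5] 424.0 [[219, 254], [212, 259], [201, 257], [202, 276], [206, 283], [220, 279], [221, 281], [223, 265], [218, 261]]
[212.3 212.8] 340.5 [[197, 201], [199, 220], [204, 219], [214, 226], [220, 226], [216, 223], [215, 212], [231, 209], [214, 209]]
[304.3 143.9] 90.5 [[301, 139], [300, 148], [307, 149], [310, 142]]
[229.  287.8] 41.0 [[237, 286], [221, 287], [221, 290], [237, 289]]
[229.2 267.5] 32.0 [[227, 264], [227, 271], [231, 271], [232, 265]]
[0.1, 0.3, 3.1] [-0.1, 0.2, -0.2]
```

View pics/ins.png

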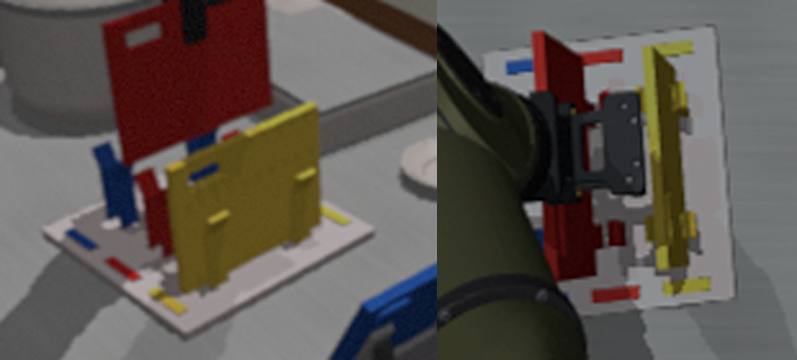

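Red board hangs upright above the red slot; its bottom corners in side view are (229,193) and (284,170). The yellow board is untouched. I check the bottom edge against the slot line.

```bash
python3 - <<'E'
import pickle
from h import *
d=pickle.load(open("s1.pkl","rb"));S,T=d["side"],d["top"]
z=.131
a,b=plane(S,(229,193),z),plane(S,(284,170),z);print(a,b,(a+b)/2,np.linalg.norm(a-b),np.degrees(np.arctan2(*(b-a)[1::-1])))
for n,f in(("near",(206,283)),("farUL",(197,201))): print(n,plane(T,f,.271))
print(plane(S,(220,140),.271))
p,e=tri(T,(202,282),S,(220,140));print("top near corner",p,e)
E
```

```text
[0.45503364 0.24601151 0.131     ] [0.62674173 0.26298324 0.131     ] [0.54088769 0.25449737 0.131     ] 0.17254479327222458 5.644814102785325
near [0.45580787 0.25006678 0.271     ]
farUL [0.63027789 0.27612583 0.271     ]
[0.44957768 0.23997344 0.271     ]
top near corner [0.45810274 0.26076223 0.26172453] 0.0014463714526387532
```

Emit:
carry_out([
  [[0, 0.3, 0.5], [0, 0, -0.2], 1],
  [[0, 0.3, 1.5], [0, 0, -0.2], 1],
  [[0, 0.3, 2.5], [0, 0, -0.2], 1],
  [[0, 0.3, 3.5], [0, 0, -0.2], 1],
  [[0, 0.3, 4.5], [0, 0, -0.2], 1],
  [[0, 0.3, 5.5], [0, 0, -0.2], 1],
  [[0, 0.3, 6.5], [0, 0, -0.2], 1],
  [[0, 0.3, 7.5], [0, 0, -0.2], 1],
  [[0, 0.3, 8.3], [0, 0, -0.2], 1],
  [[0, 0.3, 8.3], [0, 0, -0.2], 1],
])

```text
clock: 9.4
tool_pos: [0.5409, 0.2675, 0.1461]
eef_rot: [-0.058, 0.998, -0.002, 0.0]
contact_force: [0.1, 0.6, -3.3]
opening: 0.108
finger_force: 30.0
```

```bash
python3 - <<'E'
from h import *
from plant import r
S=r.snapshot("side");T=r.snapshot("top");st=r.get_state();show(st);print(st["moment"].round(2))
a=S["image"][150:270,180:330,::-1];b=T["image"][190:310,160:300,::-1]
cv2.imwrite("pics/ins2.png",np.hstack([cv2.resize(a,(400,320),interpolation=2),cv2.resize(b,(373,320),interpolation=2)]))
E
```

```text
t 9.5 tcp [0.5417 0.268  0.1474] yaw 6.6 zt [ 0.003 -0.002 -1.   ] F [-0.7  0.4 -3.1] open 0.112 fin 30.0
[ 0.06  0.04 -0.  ]
```

View pics/ins2.png

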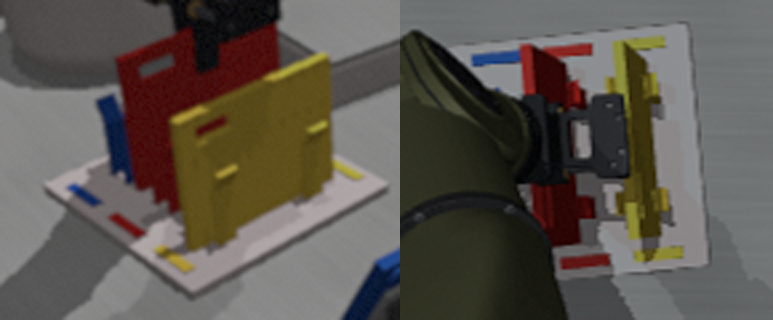

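The red board is between the red posts with no side load. I lower it in small steps to the floor.

Emit:
carry_out([
  [[0, 0, 0.8], [0, 0, 0], 1],
  [[0, 0, 1.6], [0, 0, 0], 1],
  [[0, 0, 2.4], [0, 0, 0], 1],
  [[0, 0, 3], [0, 0, 0], 1],
  [[0, 0, 3.2], [0, 0, 0], 1],
  [[0, 0, 3.2], [0, 0, 0], 1],
  [[0, 0, 3.2], [0, 0, 0], 1],
])

```text
clock: 10.2
tool_pos: [0.5419, 0.268, 0.1156]
eef_rot: [-0.058, 0.998, -0.001, 0.002]
contact_force: [-0.1, 0.5, -2.8]
opening: 0.112
finger_force: 30.0
```

Emit:
carry_out([
  [[0, 0, 0.2], [0, 0, 0], 1],
  [[0, 0, 0.3], [0, 0, 0], 1],
  [[0, 0, 0.3], [0, 0, 0], 1],
])

```text
clock: 10.5
tool_pos: [0.5422, 0.268, 0.1128]
eef_rot: [-0.057, 0.998, -0.001, 0.002]
contact_force: [-0.3, 0.2, -1.5]
opening: 0.113
finger_force: 30.0
```

Emit:
carry_out([
  [[0, 0, 0.1], [0, 0, 0], 1],
  [[0, 0, 0.2], [0, 0, 0], 1],
  [[0, 0, 0.2], [0, 0, 0], 1],
])

```text
clock: 10.8
tool_pos: [0.5423, 0.2682, 0.1126]
eef_rot: [-0.058, 0.998, -0.001, 0.002]
contact_force: [-2.3, -1.9, 12.9]
opening: 0.105
finger_force: 30.0
```

Contact on the floor. I ease off, open part-way and rise.

Emit:
carry_out([
  [[0, 0, -0.15], [0, 0, 0], 1],
  [[0, 0, -0.15], [0, 0, 0], 0.85],
  [[0, 0, -0.15], [0, 0, 0], 0.75],
  [[0, 0, -0.15], [0, 0, 0], 0.65],
  [[0, 0, -0.15], [0, 0, 0], 0.6],
  [[0, 0, -0.15], [0, 0, 0], 0.6],
  [[0, 0, -1], [0, 0, 0], 0.6],
  [[0, 0, -3], [0, 0, 0], 0.6],
  [[0, 0, -6], [0, 0, 0], 0.6],
  [[0, 0, -10], [0, 0, 0], 0.6],
  [[0, 0, -14], [0, 0, 0], 0.5],
  [[0, 0, -16], [0, 0, 0], 0.4],
])

```text
clock: 12.0
tool_pos: [0.5424, 0.2691, 0.2748]
eef_rot: [-0.058, 0.998, 0.0, 0.004]
contact_force: [0.4, 1.1, -1.4]
opening: 0.562
finger_force: 0.0
```

```bash
python3 - <<'E'
from h import *
from plant import r
st=r.get_state();show(st)
R=tool(3.4,27.5);z=R.as_matrix()[:,2]
rel(st,[((.53,.05,.30),tool(3.4,12)),(np.array([.569,-.077,.147])-.08*z,R)])
E
```

```text
t 12.0 tcp [0.5424 0.2691 0.2748] yaw 6.6 zt [ 0.008  0.001 -1.   ] F [ 0.4  1.1 -1.4] open 0.562 fin 0.0
[3.7, -21.6, -2.6] [-12.0, 0.1, 3.2]
[1.6, -38.4, 5.7] [-27.5, -0.3, 3.3]
```

Emit:
carry_out([
  [[1, -5, -1.5], [-3, 0, 1], 0.3],
  [[2, -10, -2.6], [-6, 0, 1.5], 0.3],
  [[3, -15, -2.6], [-9, 0, 2], 0.3],
  [[3.5, -20, -2.6], [-12, 0, 3.2], 0.3],
  [[3, -25, -1], [-17, 0, 3.2], 0.3],
  [[2.5, -30, 0.5], [-21, 0, 3.3], 0.3],
  [[2, -35, 3], [-25, -0.3, 3.3], 0.3],
  [[1.6, -38.4, 5], [-27.5, -0.3, 3.3], 0.3],
  [[1.6, -38.4, 5.7], [-27.5, -0.3, 3.3], 0.3],
  [[1.6, -38.4, 5.7], [-27.5, -0.3, 3.3], 0.3],
])

```text
clock: 13.0
tool_pos: [0.5688, -0.1177, 0.2124]
eef_rot: [-0.025, 0.971, 0.237, -0.011]
contact_force: [-0.2, 0.4, 0.4]
opening: 0.7
finger_force: 0.0
```

```bash
python3 - <<'E'
from h import *
from plant import r
S=r.snapshot("side");T=r.snapshot("top");st=r.get_state();show(st)
for b in blobs(T,"red",30):print(b[:,0].mean(0).round(1),cv2.contourArea(b),cv2.approxPolyDP(b,2,True)[:,0].tolist())
a=S["image"][130:310,180:420,::-1];b=T["image"][180:310,170:400,::-1]
cv2.imwrite("pics/pre2.png",np.hstack([cv2.resize(a,(400,300),interpolation=2),cv2.resize(b,(400,300),interpolation=2)]))
R=tool(3.4,27.5);z=R.as_matrix()[:,2]
rel(st,[(np.array([.569,-.077,.147])+k*z,R) for k in(0,.04)])
E
```

```text
t 13.1 tcp [ 0.5698 -0.1131  0.2155] yaw 3.5 zt [-0.032  0.46  -0.887] F [ 0.4 -0.6  1.1] open 0.702 fin 0.0
[460.4 332.3] 1980.5 [[453, 301], [429, 330], [467, 364], [492, 335]]
[220.2 240.8] 1085.5 [[231, 207], [209, 209], [208, 224], [212, 238], [212, 272], [215, 281], [229, 280], [228, 272], [231, 271], [232, 265], [227, 262], [225, 230], [228, 231], [229, 228], [223, 215], [218, 211]]
[304.1 144. ] 90.0 [[301, 139], [300, 148], [307, 149], [310, 143], [307, 139]]
[229.  287.8] 40.0 [[237, 286], [221, 287], [221, 290], [237, 289]]
[-0.2, 0.0, 7.7] [-0.1, -0.3, -0.0]
[-0.2, 0.0, 11.7] [-0.1, -0.3, -0.0]
```

View pics/pre2.png

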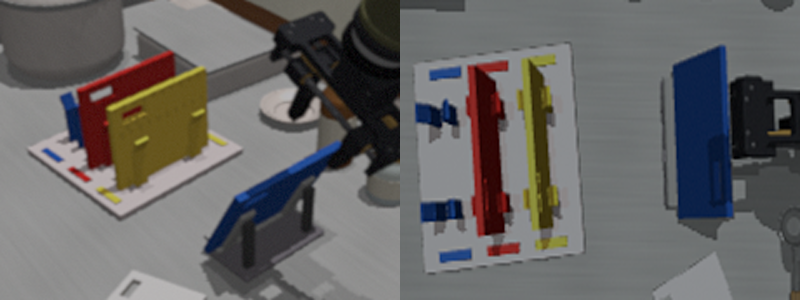

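The red board stands level in its slot, parallel to the yellow one. The gripper is in line with the blue board's top edge, with the finger at (735,115) in the crop. Descending.

Emit:
carry_out([
  [[-0.2, 0, 3], [0, -0.3, 0], 0.3],
  [[-0.2, 0, 5.5], [0, -0.3, 0], 0.3],
  [[-0.2, 0, 7.5], [0, -0.3, 0], 0.3],
  [[-0.2, 0, 9.5], [0, -0.3, 0], 0.3],
  [[-0.2, 0, 11], [0, -0.3, 0], 0.3],
  [[-0.2, 0, 11.6], [0, -0.3, 0], 0.5],
  [[-0.2, 0, 11.6], [0, -0.3, 0], 0.7],
  [[-0.2, 0, 11.6], [0, -0.3, 0], 0.8],
  [[-0.2, 0, 11.6], [0, -0.3, 0], 0.9],
  [[-0.2, 0, 11.6], [0, -0.3, 0], 1],
  [[-0.2, 0, 11.6], [0, -0.3, 0], 1],
  [[-0.2, 0, 11.6], [0, -0.3, 0], 1],
])

```text
clock: 14.3
tool_pos: [0.5681, -0.0607, 0.1124]
eef_rot: [-0.027, 0.971, 0.238, -0.007]
contact_force: [-0.6, -0.2, 4.1]
opening: 0.112
finger_force: 30.0
```

Emit:
carry_out([
  [[0, 0, 0], [0, 0, 0], 1],
  [[0, 0, 0], [0, 0, 0], 1],
  [[0, 0, 0], [0, 0, 0], 1],
  [[0, 0, 0], [0, 0, 0], 1],
])

```text
clock: 14.7
tool_pos: [0.5681, -0.0609, 0.1122]
eef_rot: [-0.028, 0.971, 0.237, -0.007]
contact_force: [-1.5, 1.2, 6.4]
opening: 0.11
finger_force: 30.0
```

```bash
python3 - <<'E'
from h import *
from plant import r
st=r.get_state();show(st)
p=st["tool_pos"];R=Ro.from_quat(st["eef_rot"]);z=R.as_matrix()[:,2]
rel(st,[(p-.12*z,R),(p-.12*z+[-.01,.0,.08],tool(3.4,0))])
E
```

```text
t 14.7 tcp [ 0.5681 -0.0609  0.1122] yaw 3.3 zt [-0.027  0.46  -0.887] F [-1.5  1.2  6.4] open 0.11 fin 30.0
[0.0, -0.0, -12.0] [0.0, 0.0, 0.0]
[1.0, 3.7, -19.1] [27.5, 0.0, -0.1]
```

Gripped. I draw it out and turn it upright.

Emit:
carry_out([
  [[0, 0, -0.5], [0, 0, 0], 1],
  [[0, 0, -1.5], [0, 0, 0], 1],
  [[0, 0, -3], [0, 0, 0], 1],
  [[0, 0, -5], [0, 0, 0], 1],
  [[0, 0, -7.5], [0, 0, 0], 1],
  [[0, 0, -10], [0, 0, 0], 1],
  [[0, 0.5, -12.5], [3, 0, 0], 1],
  [[0.3, 1.5, -14.5], [9, 0, 0], 1],
  [[0.6, 2.3, -16.5], [15, 0, 0], 1],
  [[0.8, 3, -18.5], [21, 0, 0], 1],
  [[1, 3.6, -20], [27.5, 0, 0], 1],
  [[1, 3.6, -20], [27.5, 0, 0], 1],
])

```text
clock: 15.9
tool_pos: [0.5632, -0.1185, 0.309]
eef_rot: [-0.031, 1.0, -0.002, 0.003]
contact_force: [0.4, 1.3, -1.8]
opening: 0.11
finger_force: 30.0
```

```bash
python3 - <<'E'
from h import *
from plant import r
st=r.get_state();show(st)
rel(st,[((.54,.1,.32),tool(5,0)),((.534,.342,.32),tool(6.5,0))])
E
```

```text
t 15.9 tcp [ 0.5632 -0.1185  0.309 ] yaw 3.6 zt [ 0.006 -0.003 -1.   ] F [ 0.4  1.3 -1.8] open 0.11 fin 30.0
[0.9, 22.0, -1.2] [-0.2, 0.3, -1.4]
[0.0, 46.1, -1.3] [-0.2, 0.3, -2.9]
```

Emit:
carry_out([
  [[0.2, 2, -0.5], [0, 0, 0], 1],
  [[0.4, 6, -1.2], [0, 0.3, 0], 1],
  [[0.6, 10.5, -1.3], [-0.2, 0.3, -0.5], 1],
  [[0.7, 15, -1.3], [-0.2, 0.3, -1], 1],
  [[0.8, 19.5, -1.3], [-0.2, 0.3, -1.5], 1],
  [[0.7, 24, -1.3], [-0.2, 0.3, -2], 1],
  [[0.5, 28.5, -1.3], [-0.2, 0.3, -2.5], 1],
  [[0.3, 33, -1.3], [-0.2, 0.3, -2.9], 1],
  [[0.2, 37.5, -1.3], [-0.2, 0.3, -2.9], 1],
  [[0, 42, -1.3], [-0.2, 0.3, -2.9], 1],
  [[0, 45, -1.3], [-0.2, 0.3, -2.9], 1],
  [[0, 46.1, -1.3], [-0.2, 0.3, -2.9], 1],
])

```text
clock: 17.1
tool_pos: [0.5349, 0.3405, 0.3156]
eef_rot: [-0.055, 0.998, 0.002, -0.005]
contact_force: [0.2, 0.1, -2.4]
opening: 0.113
finger_force: 30.0
```

Emit:
carry_out([
  [[0, 0, 1], [0, 0, 0], 1],
  [[0, 0, 3], [0, 0, 0], 1],
  [[0, 0, 5.5], [0, 0, 0], 1],
  [[0, 0, 7.5], [0, 0, 0], 1],
  [[0, 0, 8.7], [0, 0, 0], 1],
  [[0, 0, 8.7], [0, 0, 0], 1],
  [[0, 0, 8.7], [0, 0, 0], 1],
])

```text
clock: 17.8
tool_pos: [0.5359, 0.3369, 0.2306]
eef_rot: [-0.052, 0.999, 0.0, -0.003]
contact_force: [0.9, 0.9, -2.4]
opening: 0.111
finger_force: 30.0
```

```bash
python3 - <<'E'
from h import *
from plant import r
S=r.snapshot("side");T=r.snapshot("top");st=r.get_state();show(st)
for s in(S,T):
    for b in blobs(s,"blue",60):print(b[:,0].mean(0).round(1),cv2.contourArea(b),cv2.approxPolyDP(b,2,True)[:,0].tolist())
a=S["image"][130:270,170:340,::-1];b=T["image"][180:310,150:300,::-1]
cv2.imwrite("pics/ins3.png",np.hstack([cv2.resize(a,(437,360),interpolation=2),cv2.resize(b,(363,360),interpolation=2)[:,:360]]))
rel(st,[((.534,.342,.15),tool(6.5,0))])
E
```

```text
t 17.9 tcp [0.536  0.3379 0.2315] yaw 6.1 zt [-0.004  0.002 -1.   ] F [ 0.1  0.5 -1.8] open 0.11 fin 30.0
[235.8 144.9] 2718.0 [[264, 116], [259, 120], [256, 118], [244, 122], [243, 134], [236, 139], [233, 136], [231, 120], [203, 130], [211, 181], [267, 160], [264, 147]]
[223.4 201.5] 137.5 [[221, 186], [217, 189], [222, 212], [228, 217], [226, 199], [223, 197], [226, 197]]
[173.6 215.6] 346.0 [[163, 204], [164, 222], [184, 228], [186, 225], [182, 211], [181, 213], [172, 206], [168, 209], [167, 204]]
[171.  272.1] 161.5 [[175, 260], [171, 265], [170, 261], [167, 261], [168, 286], [172, 285], [171, 272], [173, 277], [176, 277]]
[0.1, 0.4, 8.2] [0.1, -0.2, -0.4]
```

View pics/ins3.png

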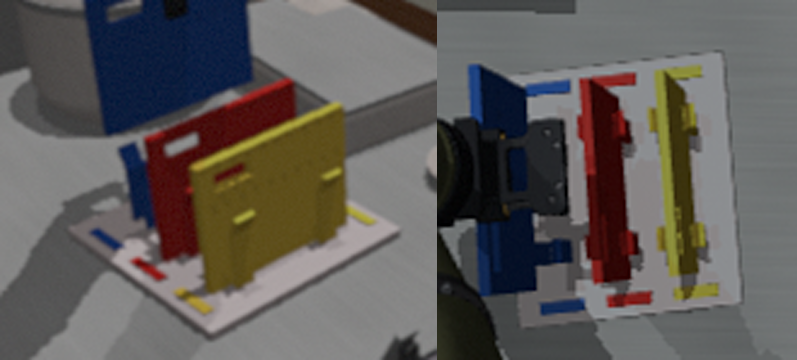

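The blue board hangs upright over the blue slot, parallel to the others, with its bottom corners in side view at (211,181) and (267,160). Lowering into the flare with the 4 mm correction.

Emit:
carry_out([
  [[0.1, 0.4, 0.5], [0, -0.2, -0.4], 1],
  [[0.1, 0.4, 1.5], [0, -0.2, -0.4], 1],
  [[0.1, 0.4, 2.5], [0, -0.2, -0.4], 1],
  [[0.1, 0.4, 3.5], [0, -0.2, -0.4], 1],
  [[0.1, 0.4, 4.5], [0, -0.2, -0.4], 1],
  [[0.1, 0.4, 5.5], [0, -0.2, -0.4], 1],
  [[0.1, 0.4, 6.5], [0, -0.2, -0.4], 1],
  [[0.1, 0.4, 7.5], [0, -0.2, -0.4], 1],
  [[0.1, 0.4, 8.3], [0, -0.2, -0.4], 1],
  [[0.1, 0.4, 8.3], [0, -0.2, -0.4], 1],
])

```text
clock: 18.9
tool_pos: [0.5325, 0.3414, 0.146]
eef_rot: [-0.057, 0.998, -0.0, -0.002]
contact_force: [0.1, 1.0, -2.0]
opening: 0.107
finger_force: 30.0
```

No side load. Lowering to just above the floor.

Emit:
carry_out([
  [[0, 0, 0.8], [0, 0, 0], 1],
  [[0, 0, 1.6], [0, 0, 0], 1],
  [[0, 0, 2.4], [0, 0, 0], 1],
  [[0, 0, 3], [0, 0, 0], 1],
  [[0, 0, 3.1], [0, 0, 0], 1],
  [[0, 0, 3.1], [0, 0, 0], 1],
  [[0, 0, 3.1], [0, 0, 0], 1],
])

```text
clock: 19.6
tool_pos: [0.5333, 0.3422, 0.1167]
eef_rot: [-0.057, 0.998, 0.001, -0.001]
contact_force: [0.5, -0.4, -2.8]
opening: 0.111
finger_force: 30.0
```

Emit:
carry_out([
  [[0, 0, 0.2], [0, 0, 0], 1],
  [[0, 0, 0.3], [0, 0, 0], 1],
  [[0, 0, 0.3], [0, 0, 0], 1],
])

```text
clock: 19.9
tool_pos: [0.5331, 0.3422, 0.1137]
eef_rot: [-0.057, 0.998, 0.001, -0.001]
contact_force: [-0.8, -0.1, 0.4]
opening: 0.11
finger_force: 30.0
```

Emit:
carry_out([
  [[0, 0, 0.1], [0, 0, 0], 1],
  [[0, 0, 0.1], [0, 0, 0], 1],
])

```text
clock: 20.1
tool_pos: [0.5329, 0.3423, 0.1136]
eef_rot: [-0.057, 0.998, 0.001, -0.001]
contact_force: [-2.6, -1.1, 6.3]
opening: 0.109
finger_force: 30.0
```

Floor contact. Releasing and rising.

Emit:
carry_out([
  [[0, 0, 0], [0, 0, 0], 0.85],
  [[0, 0, 0], [0, 0, 0], 0.75],
  [[0, 0, 0], [0, 0, 0], 0.65],
  [[0, 0, 0], [0, 0, 0], 0.6],
  [[0, 0, 0], [0, 0, 0], 0.6],
  [[0, 0, -1], [0, 0, 0], 0.6],
  [[0, 0, -3], [0, 0, 0], 0.6],
  [[0, 0, -6], [0, 0, 0], 0.6],
  [[0, 0, -10], [0, 0, 0], 0.6],
  [[0, 0, -14], [0, 0, 0], 0.6],
  [[0, 0, -18], [0, 0, 0], 0.6],
  [[0, 0, -18], [0, 0, 0], 0.6],
])

```text
clock: 21.3
tool_pos: [0.5362, 0.3441, 0.2994]
eef_rot: [-0.057, 0.998, 0.004, 0.004]
contact_force: [0.5, -0.1, 0.0]
opening: 0.399
finger_force: 0.0
```

Emit:
carry_out([
  [[2, -5, -2], [0, 0, 0], 0.6],
  [[4, -10, -2], [0, 0, 0], 0.6],
  [[5, -15, -2], [0, 0, 0], 0.6],
  [[5, -20, -2], [0, 0, 0], 0.6],
  [[5, -25, -2], [0, 0, 0], 0.6],
  [[5, -30, -2], [0, 0, 0], 0.6],
  [[5, -35, -2], [0, 0, 0], 0.6],
  [[5, -35, -2], [0, 0, 0], 0.6],
  [[5, -35, -2], [0, 0, 0], 0.6],
])

```text
clock: 22.2
tool_pos: [0.5235, -0.0144, 0.3118]
eef_rot: [-0.054, 0.999, 0.0, -0.002]
contact_force: [-0.2, 1.4, 0.5]
opening: 0.404
finger_force: 0.0
```

```bash
python3 - <<'E'
from h import *
from plant import r
S=r.snapshot("side");T=r.snapshot("top");st=r.get_state();show(st)
# side-view top corners of each board at z=.152
for c in("red","blue","yellow"):
    for b in blobs(T,c,300):print(c,b[:,0].mean(0).round(1),cv2.contourArea(b),cv2.approxPolyDP(b,2,True)[:,0].tolist())
a=S["image"][130:310,170:410,::-1];b=T["image"][180:310,160:300,::-1]
cv2.imwrite("pics/end.png",np.hstack([cv2.resize(a,(440,330),interpolation=2),cv2.resize(b,(355,330),interpolation=2)]))
E
```

```text
t 22.3 tcp [ 0.5235 -0.0099  0.3121] yaw 6.6 zt [-0.003  0.002 -1.   ] F [ 0.1  0.7 -0.4] open 0.401 fin 0.0
red [460.4 332.3] 1981.5 [[453, 301], [429, 330], [467, 364], [492, 335]]
red [220. 241.] 1074.5 [[231, 207], [209, 209], [208, 224], [212, 238], [212, 272], [215, 281], [229, 280], [228, 272], [231, 271], [232, 265], [227, 262], [225, 230], [229, 228], [223, 215], [218, 212]]
blue [188.7 249.7] 852.5 [[179, 213], [184, 285], [187, 285], [191, 265], [194, 267], [192, 272], [195, 275], [192, 279], [200, 282], [198, 276], [201, 275], [202, 267], [195, 265], [199, 263], [196, 256], [198, 250], [195, 247], [197, 235], [194, 234], [198, 231], [198, 226], [194, 218], [192, 220], [185, 216], [186, 232], [191, 233], [189, 236], [186, 234], [187, 255], [189, 259], [193, 259], [190, 266], [189, 261], [185, 262], [182, 213]]
yellow [247.6 238.8] 639.5 [[248, 205], [256, 206], [241, 206], [242, 219], [238, 220], [238, 226], [241, 226], [243, 207], [246, 235], [244, 247], [243, 231], [245, 261], [244, 249], [247, 249], [249, 277], [246, 276], [244, 263], [241, 263], [241, 266], [246, 270], [247, 278], [257, 277], [256, 270], [260, 268], [254, 252], [253, 229], [256, 228], [256, 222], [247, 208], [258, 205]]
```

View pics/end.png

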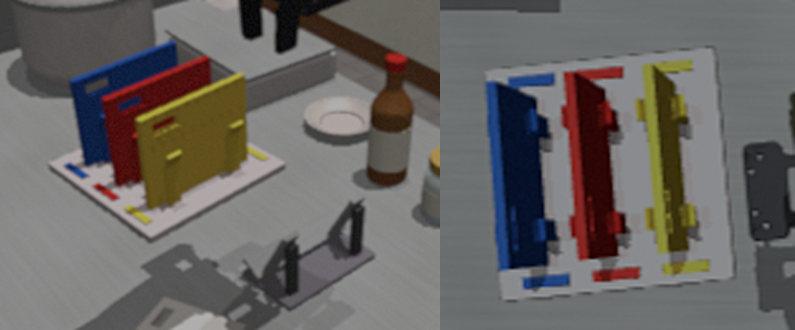

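All three boards stand upright and parallel in their own slots: blue edge (179,213)–(184,285), red (209,209)–(215,281), yellow (241,206)–(247,278). The gripper is clear, so I am handing in.

```bash
python3 -c "
from plant import r
print(r.finish_job())"
```

```text
the job is handed in; nothing more can be done
None
```

The red and blue boards stand upright on their long edges in their own slots, centred and resting on the floor. The yellow board and the rest were left alone, and the job is handed in at 22 s of the 66 s allowed.

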